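Make up a soldering kit and an assembly kit

ROBOT

A 6-joint arm with a two-finger parallel gripper is mounted at the origin on the work surface; the furniture and walls round the work are solid. World frame = base frame: x ahead of the robot, y to its left, z up, the work surface at z = 0. Lengths are in m, angles in degrees, forces in N, time in s.
With the tool pointing down it reaches from about 0.325 to 0.775 m from the base axis. Payload 5.5 kg.
Tool frame: the origin (TCP) lies at the centre of the arm's flange, where the gripper is bolted on; the fingertips stand 182 mm ahead of it and the grasp point (between the pads) lies 163 mm ahead of it; z points along the fingers, y is the line along which they close (so a half turn about z gives the same grasp; the last joint's range is limited). The gripper opens to 88 mm and grips with 3 to 60 N. Pads are 20 mm wide; open, the fingers measure 115 mm over their backs; the gripper's body (75 mm by 178 mm) begins 61 mm behind the grasp point.
Start: joints at [68.314, 5.22, 70.514, -0, 104.267, -3.249], TCP at [0.19, 0.569, 0.405] pointing down, gripper open.
Joint ranges: [-164.24, 164.24], [-49.07, 125.15], [9.68, 141.18], [-86.29, 266.29], [3.28, 154.24], [-151.56, 151.56]. Speed limits (degrees/s): [147.25, 147.25, 172.46, 180, 180, 180].

INTERFACE

Orientations are given as [roll, pitch, yaw] about the fixed x, y, z axes, in that order (R = Rz(yaw) Ry(pitch) Rx(roll)).
In Python, from station import r gives the robot as it stands. The module is installed in compiled form; this text tells all that it offers. Calls block until the motion is done:
- r.reach(position, orientation): joint-space move of the TCP to a pose.
- r.servo_line(position, rotation=None, speed=0.15): straight line of the TCP; rotation=None keeps the orientation; speed is the mean speed in m/s.
- r.move_joints(angles): joint-space move.
- r.let_go() and r.grab(squeeze=None): open the fingers fully, or close them until they stop; squeeze is the grip in N (None keeps the last).
- r.wait(seconds).
- r.inverse_kinematics(position, orientation): joint angles nearest the present ones, or None.
- r.sense(): the state.
- r.snapshot(name): name is "side" or "top"; returns a dict with "frame" (420x560x3 uint8, red, green, blue), "fx", "fy", "cx", "cy" (pixels), "R" (3x3) and "t" (3): a world point X has camera coordinates R X + t. Camera axes: x right, y down, z forward; pixel columns grow to the right and rows downward; lengths in m; the calibration is good to about 2 mm. A picture is of the moment at which its call begins. There is no depth.
A pose or a line that the arm cannot do raises r.IKError and nothing moves.
- r.hand_in(): hands the job in; it is judged then, once.
The state is a dict: "clock": time; "joints": joint angles; "joint_vel": joint speeds; "joint_torque": joint torques, N m; "tcp_pos": TCP position; "orientation": TCP orientation; "contact_force": force on the tool from outside, world axes, zero at the start; "torque": the same for the moment, N m; "opening": finger opening in m; "gripper_force": force on a finger pad.
Only numpy, scipy, OpenCV 4.12 (cv2) and the standard library are available. Lean on these libraries where they do the work, as an engineer would, in place of code of your own. Each camera call takes 0.05 s, during which the arm holds its last target. There are 200 camera calls.

TASK

Make up the two kits from the stock on the bench, one thing to a compartment, each standing or lying flat on the compartment's floor as it does now. The assembly kit goes in the three-compartment tray: the small masking tape roll at the end with the tab, the screw-top jar in the middle and the glue bottle at the far end; the soldering kit goes in the two-compartment tray: the tall solder spool at the end with the tab and the flat braid spool at the other. Do not tip over the jar or the glue bottle, and leave the large tape roll and the adapter where they are.

Things in the scene. Friction and masses are not known exactly. Their poses are not given: they have to be found in the camera images.
- tray_three: Grey moulded kit tray with three equal compartments in a row, 210 mm (x) by 118 mm (y), 12 mm high. Fixed. Origin: centre of underside; x along the row towards the tab (60 mm wide, 19 mm out from the +x end, at rim height). Floor 3 mm thick; walls and dividers 3 mm thick, top at 12 mm. Each compartment 66 (x) by 112 (y) mm inside, centres at x = +69 (tab end), 0 and -69 mm (far end), y = 0.
- tray_two: Grey moulded kit tray with two equal compartments in a row, 141 mm (x) by 118 mm (y), 12 mm high. Fixed. Origin: centre of underside; x along the row towards the tab (60 mm wide, 19 mm out from the +x end, at rim height). Floor 3 mm thick; walls and dividers 3 mm thick, top at 12 mm. Each compartment 66 (x) by 112 (y) mm inside, centres at x = +34.5 (tab end) and -34.5 mm (far end), y = 0.
- masking_roll: Small cream roll of masking tape lying flat, 48 mm across, 18 mm high, about 26 mm hole, 30 g; can be gripped across its outside. Origin: centre of its underside; z up. Belongs to the assembly kit.
- jar: Round screw-top jar, amber with a pale cap, standing: 40 mm across the cap, 38 mm across the body, 48 mm high (cap from 34 mm up, fixed on), about 90 g. Origin: centre of its underside; z up. Belongs to the assembly kit.
- glue: Slim white glue bottle with a blue nozzle, standing: body 24 mm across up to 72 mm, nozzle 14 mm across up to 101 mm, about 50 g; grip it by the body. Origin: centre of its underside; z up. Belongs to the assembly kit.
- solder: Small tall spool of solder wire standing on its flange: flanges 34 mm across, 26 mm high, 50 g; grip it across the flanges. Origin: centre of its underside; z up. Belongs to the soldering kit.
- wick: Flat pale spool of desoldering braid lying flat: 42 mm across, 8 mm high, 50 g; grip it across the flanges. Origin: centre of its underside; z up. Belongs to the soldering kit.
- big_roll: Large narrow roll of red tape lying flat among the stock, 72 mm across, 14 mm high. Origin: centre of its underside; z up. Belongs to neither kit: leave it where it is.
- adapter: Black mains adapter lying on the bench, 46 x 96 x 30 mm. Origin: centre of its underside; z up. Not part of the job: leave it where it is.
There are look-alikes about, which are no part of the job. Of the things that look like the glue, take the one that is farthest to the robot's left at the start.

How it is judged (in metres and radians):
At the end, for the whole second after the job is handed in: Each of the five things rests released on the floor (underside within 3 mm) of its own compartment, upright or flat within 0.1 rad, wholly between the walls: masking tape tab end, jar middle, glue far end of the three-tray; solder tab end, braid far end of the two-tray (x of masking_roll in the frame of tray_three between 0.056 and 0.082 m and y of masking_roll in the frame of tray_three between -0.036 and 0.036 m and z of masking_roll in the frame of tray_three between 0 and 0.006 m and angle between each of masking_roll, jar, glue, solder, wick's own z axis and vertical below 0.1 rad and linear speed of each of masking_roll, jar, glue, solder, wick below 0.02 m/s and angular speed of each of masking_roll, jar, glue, solder, wick below 0.3 rad/s and x of jar in the frame of tray_three between -0.017 and 0.017 m and y of jar in the frame of tray_three between -0.04 and 0.04 m and z of jar in the frame of tray_three between 0 and 0.006 m and x of glue in the frame of tray_three between -0.093 and -0.045 m and y of glue in the frame of tray_three between -0.047 and 0.047 m and z of glue in the frame of tray_three between 0 and 0.006 m and x of solder in the frame of tray_two between 0.0145 and 0.0545 m and y of solder in the frame of tray_two between -0.043 and 0.043 m and z of solder in the frame of tray_two between 0 and 0.006 m and x of wick in the frame of tray_two between -0.0505 and -0.0185 m and y of wick in the frame of tray_two between -0.039 and 0.039 m and z of wick in the frame of tray_two between 0 and 0.006 m); the robot touches nothing.
It fails at once if the large tape roll is shifted more than 20 mm (distance of big_roll from where it was at the start of the episode above 0.02 m).
It fails at once if the adapter is shifted more than 20 mm (distance of adapter from where it was at the start of the episode above 0.02 m).
It fails at once if the jar is tipped over (angle between jar's own z axis and vertical above 0.8 rad).
It fails at once if the glue bottle is tipped over (angle between glue's own z axis and vertical above 0.8 rad).
It also fails if it takes over 128 s, if anything falls off the work surface, if the arm or the gripper's body presses on something with over 40 N, if the wrist force passes 120 N, or if a joint passes its speed limit or range.

## Working session

There is one attempt and no reset: what is moved stays moved. The work goes in short steps, each a Python script; the robot and the scene stay as the last script left them, time stands still between calls to the robot, and variables do not carry over. Pictures are saved under pics/ and viewed, at most 14 in all, crops included, and the job is handed in when it is done.

```bash
mkdir -p pics; python3 - <<'E'
from station import r
import cv2,pickle
for n in("top","side"):
    s=r.snapshot(n); pickle.dump(s,open(n+"0.pkl","wb"))
    cv2.imwrite(f"pics/{n}0.png",cv2.resize(s["frame"][:,:,::-1],(800,600),interpolation=cv2.INTER_CUBIC))
    print(n,s["fx"],s["fy"],s["cx"],s["cy"],s["R"],s["t"])
print(r.sense())
E
```

```text
top 519.6401889448778 519.6401889448778 276.7700926125344 206.1222781346526 [[-0.0276799  -0.99957909  0.00868699]
 [-0.99374408  0.02657562 -0.10847322]
 [ 0.1081967  -0.01163517 -0.99406142]] [0.05103262 0.56001066 1.38371328]
side 410.97668753756324 410.97668753756324 286.7757437381988 209.62902714534525 [[ 0.98526355 -0.16991375  0.01962293]
 [-0.05508882 -0.42384598 -0.90405741]
 [ 0.16192888  0.88965381 -0.42696035]] [-0.56770913  0.0808156   0.75835973]
{'clock': 0.1, 'joints': array([ 6.83139793e+01,  5.26190288e+00,  7.05737784e+01,  8.72047831e-04,
        1.04268437e+02, -3.24865428e+00]), 'joint_vel': array([-0.09733726, -0.14126001, -0.02580313,  0.0692074 , -0.05354042,
        0.0582602 ]), 'joint_torque': array([ 1.54977417e-03, -4.47852159e+01, -4.07571280e+01,  7.00106425e-02,
        2.83817074e-02, -1.40808183e-04]), 'tcp_pos': array([0.18978312, 0.56926075, 0.40359903]), 'orientation': array([-1.79896097e+02, -6.74445826e-03,  1.61562842e+02]), 'contact_force': array([ 0.02397559, -0.56582232,  0.25204258]), 'torque': array([-0.0206114 ,  0.02041304,  0.05669626]), 'gripper_force': 0.0, 'opening': 0.08789664744575802}
```

View pics/top0.png

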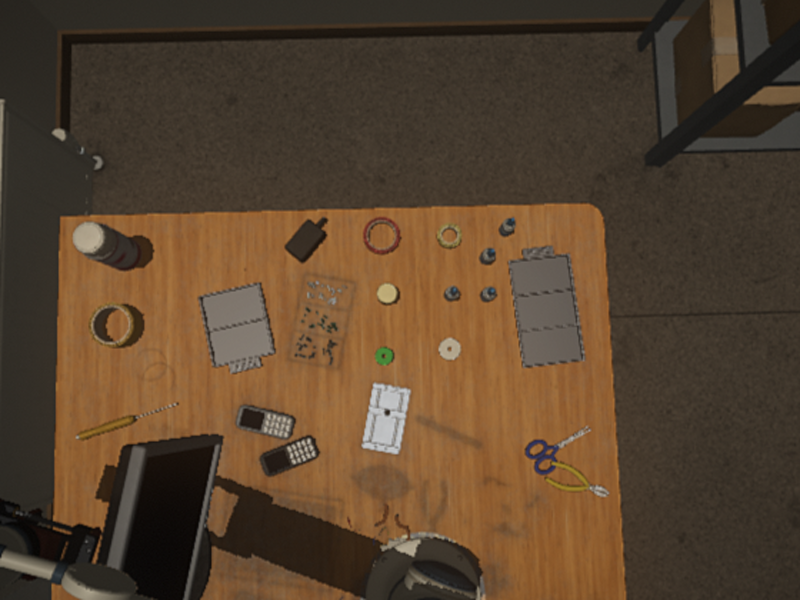

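View pics/side0.png

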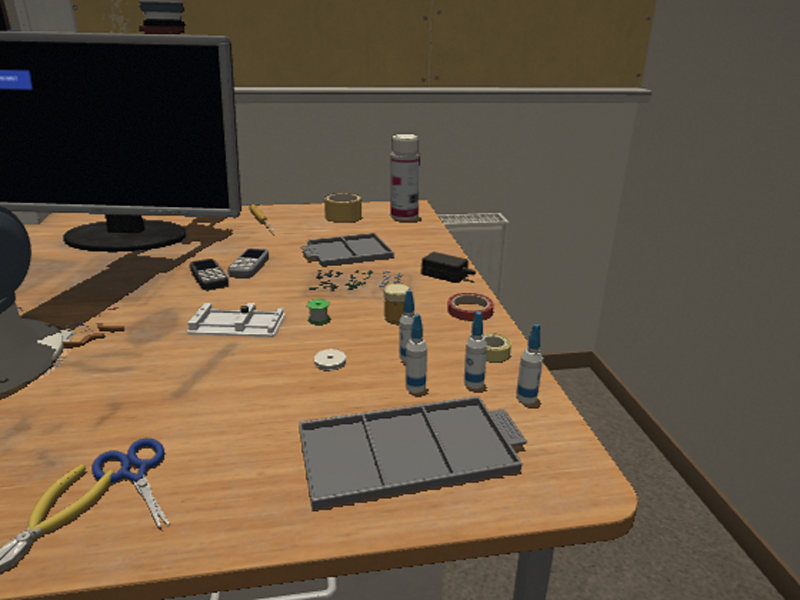

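Top view (800×600 px): tray_three is at (547,310) with its tab up, and tray_two is at (237,328) with its tab down. Other positions:
- **Stock:** masking roll (449,236), jar (387,293), solder (384,355), wick (449,349).
- **Leave alone:** red roll (381,236), adapter (306,240).
- **Glue look-alikes:** (452,293), (488,294), (488,256) and (508,227). The leftmost (+y), (452,293), is the one to take.
- **Tape look-alike:** the large roll at (112,326).

The arm starts behind the monitor, so I'll measure that too.

```bash
cat > h.py <<'E'
import numpy as np, cv2, pickle
def ray(s,u,v):
    C=-s["R"].T@s["t"]; d=s["R"].T@np.array([(u-s["cx"])/s["fx"],(v-s["cy"])/s["fy"],1]); return C,d/np.linalg.norm(d)
def onz(s,u,v,z):
    C,d=ray(s,u,v); return C+d*(z-C[2])/d[2]
def tri(s1,p1,s2,p2):
    C1,d1=ray(s1,*p1);C2,d2=ray(s2,*p2)
    a=np.linalg.lstsq(np.c_[d1,-d2],C2-C1,rcond=None)[0]
    A=C1+a[0]*d1;B=C2+a[1]*d2; return (A+B)/2,np.linalg.norm(A-B)
def proj(s,X):
    c=s["R"]@np.asarray(X)+s["t"]; return np.array([s["cx"]+s["fx"]*c[0]/c[2],s["cy"]+s["fy"]*c[1]/c[2]])
def blobs(m,amin=12):
    n,l,st,ce=cv2.connectedComponentsWithStats(m.astype(np.uint8)); return [(ce[i],st[i],l==i) for i in range(1,n) if st[i][4]>=amin]
E
python3 - <<'E'
from h import *
T=pickle.load(open("top0.pkl","rb"));S=pickle.load(open("side0.pkl","rb"));np.set_printoptions(precision=4,suppress=True)
k=.7
for n,a,b in(("mon top corner",(140,440),(236,37)),("mon bot corner",(220,437),(240,210)),("can top",(90,237),(404,140))):
    print(n,*tri(T,np.array(a)*k,S,np.array(b)*k))
print("mon foot",onz(S,125*k,235*k,0), "mon top left", onz(S,0,33*k,0.4))
hsv=cv2.cvtColor(T["frame"],cv2.COLOR_RGB2HSV)
for n,p in dict(tray3=(530,280),tray2=(225,310),wick=(442,345),cap=(387,293),mask=(441,240),solder=(378,357),glue=(452,291),glueN=(455,288),wood=(420,320),red=(366,240)).items():
    u,v=(np.array(p)*k).astype(int); print(n,hsv[v,u],onz(T,u,v,0)[:2])
# trays
H,Sa,V=[hsv[:,:,i].astype(int) for i in range(3)]
m=(Sa<60)&(V>40)&(V<150)
m=cv2.morphologyEx(m.astype(np.uint8),cv2.MORPH_OPEN,np.ones((5,5)))
for c,st,l in blobs(m,500): 
    print("grey",c/k,st)
    if st[0]>100 and st[1]>150 and st[4]<9000:
        p=np.argwhere(l)[:,::-1]; W=np.array([onz(T,*q,0.012)[:2] for q in p],np.float32)
        print(cv2.minAreaRect(W))
E
python3 - <<'E'
import cv2
a=cv2.imread('pics/top0.png')[200:400,270:600]
import pickle
f=pickle.load(open('top0.pkl','rb'))["frame"][:,:,::-1][140:275,135:420]
cv2.imwrite('pics/crop0.png',cv2.resize(f,(798,378),interpolation=cv2.INTER_NEAREST))
E
```

```text
mon top corner [0.3317 0.4026 0.3793] 0.00694082598097971
mon bot corner [0.3117 0.3573 0.0865] 0.008928830195283207
can top [0.6577 0.5593 0.1743] 0.0022536729064580943
mon foot [0.0662 0.4955 0.    ] mon top left [ 0.3091 -0.4206  0.4   ]
tray3 [ 15  39 105] [ 0.5859 -0.2282]
tray2 [ 15  36 127] [0.5431 0.3676]
wick [ 20  52 177] [ 0.4653 -0.0508]
cap [ 22  98 188] [0.5681 0.0542]
mask [ 22 136 116] [ 0.6696 -0.0551]
solder [ 53 147 130] [0.4467 0.0739]
glue [105  29  53] [ 0.5703 -0.074 ]
glueN [102  39  86] [ 0.5758 -0.0797]
wood [ 15 162 159] [ 0.5134 -0.0109]
red [  4 162 132] [0.6734 0.0906]
grey [73.4563 10.7275] [ 24   0  65  20 813]
grey [372.0498  10.0255] [  94    0  370   19 5041]
grey [753.2674  28.838 ] [518   0  20  44 686]
grey [666.3224  74.4521] [458  15  20  80 996]
grey [ 25.0676 210.253 ] [   0   23   61  329 7900]
grey [756.0012 137.9285] [482  78  78  28 971]
grey [545.5015 307.2983] [ 357  173   51   83 3317]
((0.5362472534179688, -0.252802312374115), (0.22390593588352203, 0.11908223479986191), 5.176936626434326)
grey [237.6984 326.7124] [ 142  199   49   62 2237]
((0.5052675604820251, 0.3387095332145691), (0.15736566483974457, 0.11622148752212524), 11.643851280212402)
grey [126.1407 506.3125] [ 75 312  27  86 948]
grey [ 38.4202 575.082 ] [  0 385  57  35 888]
```

View pics/crop0.png

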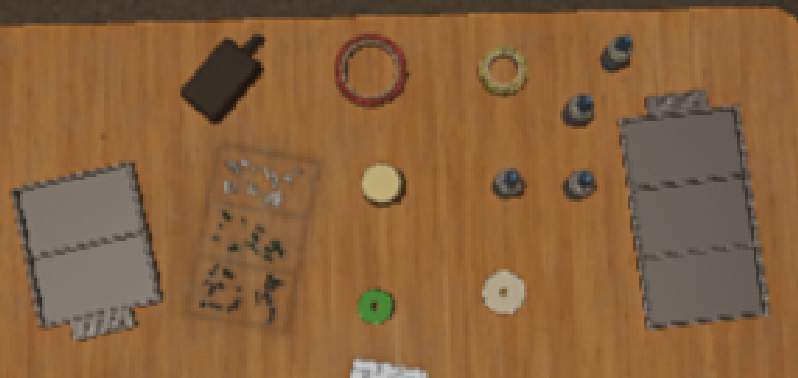

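The crop (2.8× scale, about 1 mm per px) shows these positions:
- **Stock:** masking roll (502,70), jar cap (382,185), solder (375,306), wick (504,292).
- **Glue:** the four bottles have nozzles at (513,177), (584,177), (582,102) and (624,44). The leftmost, (513,177), is confirmed.
- **tray_three corners:** (620,121), (738,108), (767,315), (648,328).
- **tray_two corners:** (14,190), (132,163), (160,300), (40,328).

The monitor's top is at about z=0.38, near (0.33, 0.40), so I have to lift over it.

```bash
cat > det.py <<'E'
from h import *
import json
np.set_printoptions(precision=4,suppress=True)
def crop2(p): return (np.array(p)+.5)/2.8-.5+np.array([135,140])
def trays(T):
    out={}
    for n,c,sg in(("t3",[(620,121),(738,108),(767,315),(648,328)],1),("t2",[(14,190),(132,163),(160,300),(40,328)],-1)):
        W=np.array([onz(T,*crop2(p),.012)[:2] for p in c]); o=W.mean(0)
        L=[np.linalg.norm(W[i]-W[(i+1)%4]) for i in range(4)]
        ax=(W[0]+W[1]-W[2]-W[3])*sg; out[n]=[*o,np.degrees(np.arctan2(ax[1],ax[0]))]; print(n,out[n],np.array(L))
    return out
R={"mask":((502,70),.018),"jar":((382,185),.048),"solder":((375,306),.026),"wick":((504,292),.008)}
def things(T):
    hsv=cv2.cvtColor(T["frame"],cv2.COLOR_RGB2HSV).astype(int);H,S,V=[hsv[:,:,i] for i in range(3)]
    M={"mask":(H>=19)&(H<=40)&(S>60),"jar":(H>=19)&(V>130)&(S>50),"solder":(H>40)&(H<70)&(S>90),"wick":(S<100)&(V>120)}
    out={}
    for n,(p,z) in R.items():
        u,v=crop2(p).astype(int); w=np.zeros(H.shape,bool); w[v-14:v+15,u-14:u+15]=1
        b=max(blobs(M[n]&w,5),key=lambda b:b[1][4]); q=np.argwhere(b[2])[:,::-1]
        P=np.array([onz(T,*x,z)[:2] for x in q],np.float32)
        c,rad=cv2.minEnclosingCircle(P); out[n]=[*c]; print(n,c,"dia",2*rad,"px",len(q))
    return out
E
python3 - <<'E'
from det import *
T=pickle.load(open("top0.pkl","rb"));S=pickle.load(open("side0.pkl","rb"))
t=trays(T);o=things(T)
# glue: blue nozzle & base in side and top
hsv=cv2.cvtColor(S["frame"],cv2.COLOR_RGB2HSV).astype(int)
m=(hsv[:,:,0]>95)&(hsv[:,:,0]<115)&(hsv[:,:,1]>120)
bl=[b for b in blobs(m,15) if 180<b[1][1]<300 and b[1][0]>250]
for b in bl: print("side blue",b[0],b[1])
noz=[b[1] for b in bl if b[1][3]>8]
for p in [(513,177),(584,177),(582,102),(624,44)]:
    print(p,[tuple(np.round(np.r_[tri(T,crop2(p),S,(s[0]+s[2]/2,s[1]+s[3]*.2))],4)) if 0 else (lambda X,e:(X.round(3),round(e,3)))(*tri(T,crop2(p),S,(s[0]+s[2]/2-.5,s[1]+2))) for s in noz])
for n,z in(("mask",.018),("jar",.048),("solder",.026),("wick",.008)): print(n,"side800",proj(S,[*o[n],z])/.7)
for k in t: print(k,"side800",proj(S,[*t[k][:2],.003])/.7)
json.dump(dict(t=t,o={k:[float(a) for a in v] for k,v in o.items()}),open("o.json","w"))
E
```

```text
t3 [np.float64(0.5245840522465793), np.float64(-0.2540560954455358), np.float64(4.995909795829623)] [0.1182 0.2059 0.1174 0.2055]
t2 [np.float64(0.51343763275374), np.float64(0.3416425884413784), np.float64(-169.2371675020724)] [0.1182 0.1378 0.1191 0.138 ]
mask (0.6758973598480225, -0.07183729857206345) dia 0.04941505193710327 px 141
jar (0.563687264919281, 0.053111474961042404) dia 0.03730577975511551 px 149
solder (0.4458383619785309, 0.06102225184440613) dia 0.033365875482559204 px 111
wick (0.4567054212093353, -0.06527150422334671) dia 0.04341815412044525 px 184
side blue [285.9091 211.5455] [283 203   7  16  77]
side blue [334.0674 227.3034] [331 218   7  17  89]
side blue [291.4824 229.1529] [288 221   7  16  85]
side blue [374.2277 236.0099] [370 227   8  17 101]
side blue [331.85 264.1 ] [326 261  13   7  60]
side blue [291.0159 266.6667] [285 263  13   7  63]
side blue [368.7077 274.3538] [363 270  13   8  65]
(513, 177) [(array([ 0.56 , -0.07 ,  0.097]), np.float64(0.001)), (array([ 0.605, -0.084,  0.068]), np.float64(0.086)), (array([ 0.567, -0.074,  0.062]), np.float64(0
[... 237 characters left out ...]
ray([ 0.622, -0.161,  0.089]), np.float64(0.134))]
(582, 102) [(array([ 0.586, -0.128,  0.129]), np.float64(0.072)), (array([ 0.63 , -0.138,  0.096]), np.float64(0.003)), (array([ 0.593, -0.133,  0.097]), np.float64(0.069)), (array([ 0.663, -0.151,  0.08 ]), np.float64(0.067))]
(624, 44) [(array([ 0.607, -0.162,  0.152]), np.float64(0.126)), (array([ 0.65 , -0.169,  0.116]), np.float64(0.056)), (array([ 0.614, -0.168,  0.122]), np.float64(0.125)), (array([ 0.684, -0.18 ,  0.097]), np.float64(0.004))]
mask side800 [491.3718 342.0582]
jar side800 [396.0059 288.6555]
solder side800 [316.7497 304.0967]
wick side800 [328.5732 357.4239]
t3 side800 [402.4084 448.9969]
t2 side800 [348.1914 250.7299]
```

Sizes and the two views agree: glue at (0.560, −0.070), with heights matching. Next I'll check that all the poses are reachable, lift clear of the monitor and take the masking roll.

```bash
cat > arm.py <<'E'
from station import r
import numpy as np, json
D=json.load(open("o.json")); O=D["o"]; O["glue"]=[.560,-.070]; T=D["t"]
UP=.40
def yawfor(xy,a):  # closing direction a (deg) -> yaw with the last joint nearest its middle
    mid=90+np.degrees(np.arctan2(xy[1],xy[0])); y=a+90
    return y+180*round((mid-y)/180)
def ori(xy,a): return [180,0,yawfor(xy,a)]
def slot(t,x):
    ox,oy,w=T[t]; c,s=np.cos(np.radians(w)),np.sin(np.radians(w)); return [ox+c*x,oy+s*x],w+90
# name: close angle at pick, tip height at pick, tray, slot x, drop of underside above floor, squeeze
P=dict(mask=(0,.010,"t3",.069,.0015,15),jar=(90,.030,"t3",0,.0012,15),glue=(0,.034,"t3",-.069,.0012,12),
       solder=(90,.009,"t2",.0345,.0015,15),wick=(90,.003,"t2",-.0345,.007,15))
def pick(n,xy=None):
    a,tip,_,_,_,q=P[n]; xy=xy or O[n]
    r.reach([*xy,UP],ori(xy,a)); r.servo_line([*xy,tip+.182+.06],speed=.25); r.servo_line([*xy,tip+.182],speed=.08)
    r.grab(q); s=r.sense(); print(n,"t",s["clock"],"open",s["opening"],"F",s["contact_force"].round(1),"z",s["tcp_pos"][2])
    r.servo_line([*xy,UP],speed=.25); print(" lifted",r.sense()["opening"],r.sense()["gripper_force"])
def place(n):
    _,tip,t,x,d,_=P[n]; xy,a=slot(t,x); z=.003+d+tip+.182
    r.reach([*xy,UP],ori(xy,a)); s=r.sense(); print(" over",s["opening"],s["tcp_pos"],xy)
    r.servo_line([*xy,z+.05],speed=.25); r.servo_line([*xy,z],speed=.06)
    print(" F",r.sense()["contact_force"].round(1)); r.let_go(); r.servo_line([*xy,z+.03],speed=.08); r.servo_line([*xy,UP],speed=.3)
    print(" done t",r.sense()["clock"])
def shoot(n,f):
    import cv2,pickle
    s=r.snapshot(n); pickle.dump(s,open(f+".pkl","wb")); cv2.imwrite(f"pics/{f}.png",cv2.resize(s["frame"][:,:,::-1],(800,600),interpolation=cv2.INTER_CUBIC))
E
python3 - <<'E'
from arm import *
for n in P:
    xy,a=slot(*P[n][2:4]); i=r.inverse_kinematics
    print(n,np.round(xy,3),a,[i([*q,z],ori(q,b)) is not None for q,b in((O[n],P[n][0]),(xy,a)) for z in(.19,UP)])
p=[.19,.569,.62]; print(r.inverse_kinematics(p,r.sense()["orientation"]))
r.servo_line(p,speed=.2); j=r.sense()["joints"].copy(); print(j,r.sense()["contact_force"],r.sense()["clock"])
j[0]=0; r.move_joints(j); print(r.sense()["tcp_pos"],r.sense()["clock"],r.sense()["contact_force"])
pick("mask"); shoot("side","mask1")
E
```

```text
mask [ 0.593 -0.248] 94.99590979582962 [True, True, True, True]
jar [ 0.525 -0.254] 94.99590979582962 [True, True, True, True]
glue [ 0.456 -0.26 ] 94.99590979582962 [True, True, True, True]
solder [0.48  0.335] -79.2371675020724 [True, True, True, True]
wick [0.547 0.348] -79.2371675020724 [True, True, True, True]
[ 6.82854972e+01  1.58462501e+01  3.56694587e+01  1.01502245e-03
  1.28588409e+02 -3.27671817e+00]
[ 6.82871974e+01  1.57986817e+01  3.58209379e+01  8.73698078e-05
  1.28452226e+02 -3.27544088e+00] [ 0.46147039 -0.09202148  0.66238641] 1.325
[0.59909972 0.03490851 0.61925867] 3.7167 [ 0.28999429  0.04113348 -1.14993707]
mask t 7.075 open 0.04698816049868475 F [ 0.7  0.  -0.7] z 0.19211362418964956
 lifted 0.04726086136806751 14.993716443423182
```

View pics/mask1.png

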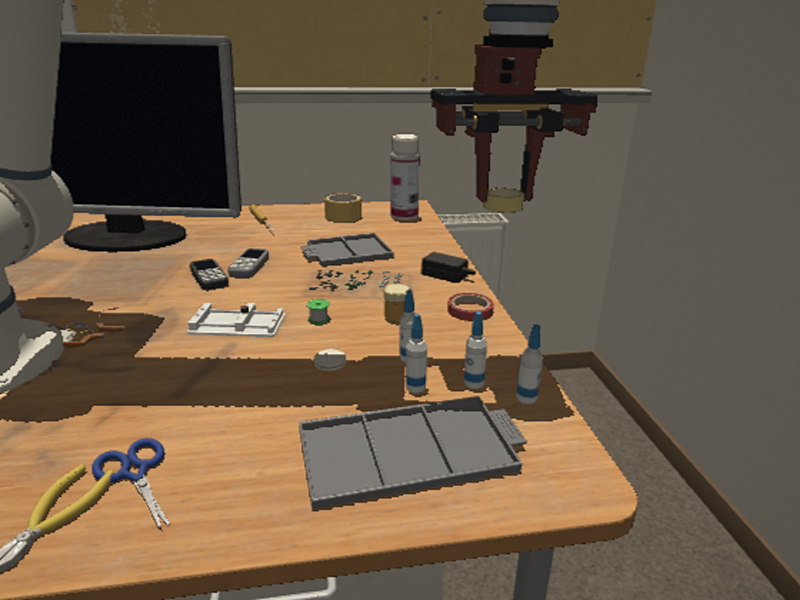

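The roll is held level in the fingertips at (505,200), the body's long side lies along the closing line, and the bottles haven't moved. I'll place it and go on to the jar.

```bash
python3 - <<'E'
from arm import *
place("mask"); pick("jar"); place("jar"); 
pick("glue"); shoot("side","glue1")
E
```

```text
over 0.04670563448338146 [ 0.59352151 -0.24770159  0.3991899 ] [np.float64(0.5933219155462501), np.float64(-0.24804725620690043)]
 F [-0.2  0.6 -0.3]
 done t 13.0
jar t 17.5667 open 0.03976738483759065 F [ 0.2 -0.9  0.1] z 0.21202643679154534
 lifted 0.03908751135700958 14.999954849481583
 over 0.039029460504481334 [ 0.52468814 -0.25380383  0.39975791] [np.float64(0.5245840522465793), np.float64(-0.2540560954455358)]
 F [ 0.3  0.4 -0.6]
 done t 24.3583
glue t 27.975 open 0.02506104201465068 F [0.6 0.4 0.5] z 0.21599433951880684
 lifted 0.024446486840502112 11.838182051365038
```

View pics/glue1.png

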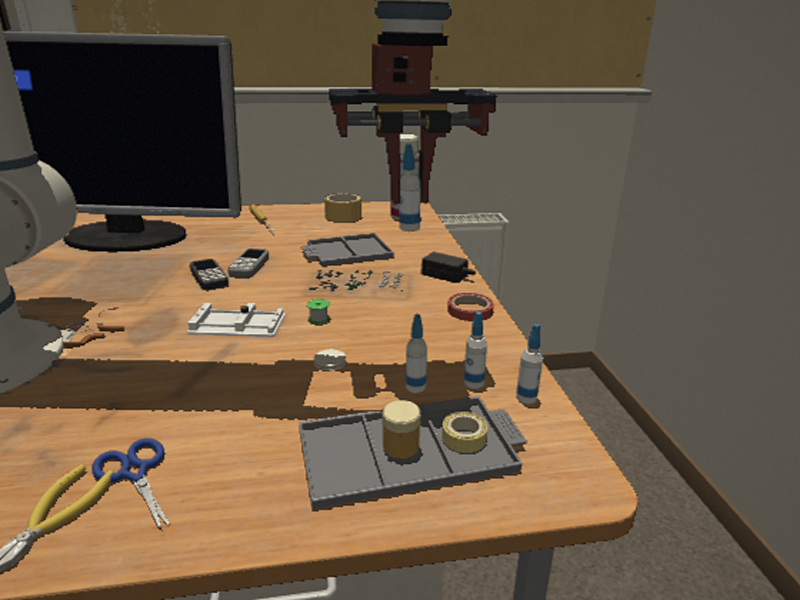

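The masking roll (465,432) and the jar (402,430) are in their compartments. The glue bottle hangs upright in the fingers at (409,190). On to the placing and the two spools.

```bash
python3 - <<'E'
from arm import *
place("glue"); pick("solder"); place("solder"); pick("wick"); shoot("side","wick1"); place("wick")
q=[.45,0,.42]; r.reach(q,ori(q,90)); r.move_joints([-70,*r.sense()["joints"][1:]]); shoot("top","end_t"); shoot("side","end_s")
E
```

```text
over 0.024721715063306948 [ 0.45606686 -0.25977676  0.39909024] [np.float64(0.4558461889469085), np.float64(-0.2600649346841712)]
 F [-0.2 -0.3 -0.3]
 done t 33.8167
solder t 38.4167 open 0.033295095338508864 F [ 0.   0.9 -0.4] z 0.19097173447370994
 lifted 0.03344723080512784 14.998704650206491
 over 0.03330166202562929 [0.47977637 0.33430663 0.39973909] [np.float64(0.4795445361427626), np.float64(0.3351999180230694)]
 F [-0.2 -0.4 -1.2]
 done t 44.4333
wick t 49.0917 open 0.04025789407257606 F [ 0.  -0.5  0.2] z 0.18499393145425225
 lifted 0.04091097274779043 14.99159276841965
 over 0.040283215742313375 [0.5474907  0.34764746 0.40003062] [np.float64(0.5473307293647174), np.float64(0.3480852588596874)]
 F [-0.2 -0.7 -0.5]
 done t 56.2417
```

View pics/end_t.png

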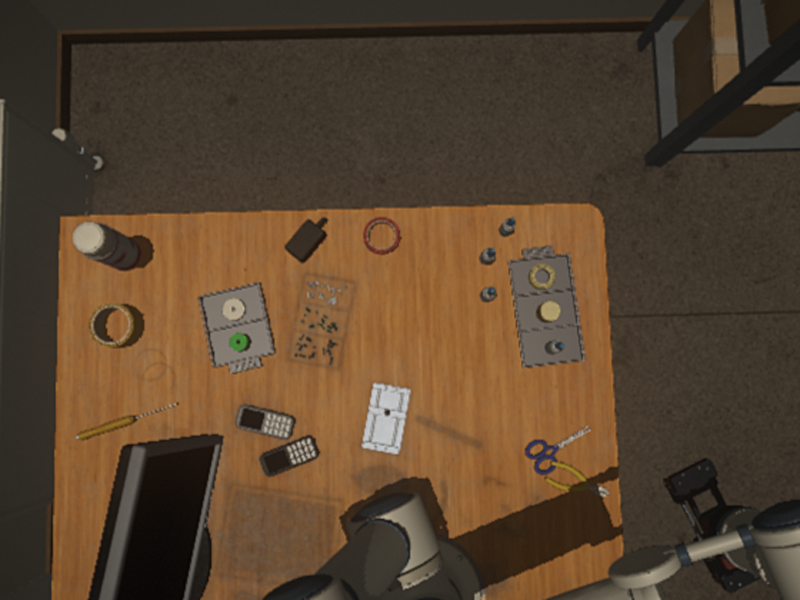

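View pics/end_s.png

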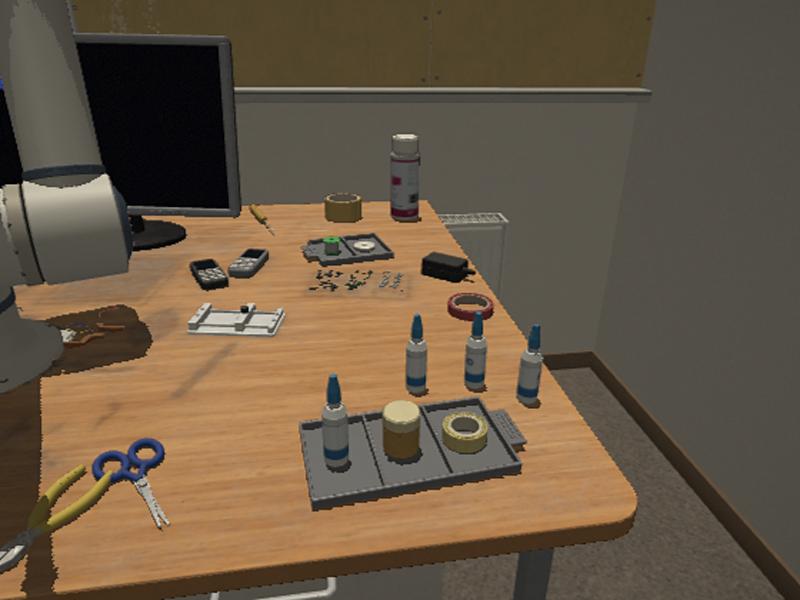

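Both views show all five items in their own compartments: masking roll (542,277), jar (550,311), glue (556,347), wick (234,309) and solder (239,342). The red roll (381,236) and the adapter (306,240) haven't moved. One numeric check in the tray frames, then I'll hand in.

```bash
python3 - <<'E'
from det import *
import det
from arm import T as TT, r
s=pickle.load(open("end_t.pkl","rb"))
det.R={n:((np.array(p)*.7-[135,140]+.5)*2.8-.5,z) for n,p,z in(("mask",(542,277),.021),("jar",(550,311),.051),("solder",(239,342),.029),("wick",(234,309),.011))}
o=things(s); ok=True
for n,t,x,tol in(("mask","t3",.069,.009),("jar","t3",0,.013),("solder","t2",.0345,.015),("wick","t2",-.0345,.012)):
    a=np.radians(TT[t][2]); d=np.array(o[n])-TT[t][:2]; l=[d@[np.cos(a),np.sin(a)],d@[-np.sin(a),np.cos(a)]]
    print(n,np.round(l,4)); ok&=abs(l[0]-x)<tol and abs(l[1])<.03
print(ok)
if ok: print(r.hand_in())
E
```

```text
mask (0.5909969806671143, -0.24653175473213196) dia 0.05283404886722565 px 180
jar (0.5214149355888367, -0.25358399748802185) dia 0.0372176468372345 px 145
solder (0.4803847074508667, 0.3351689279079437) dia 0.035154178738594055 px 129
wick (0.5436763167381287, 0.3454434871673584) dia 0.10453331470489502 px 664
mask [0.0668 0.0017]
jar [-0.0031  0.0007]
solder [0.0337 0.0002]
wick [-0.0304  0.0019]
True
the job is handed in; nothing more can be done
None
```

Both kits are made up and the job is handed in at about 60 s of the 128 s: all five things look upright or flat in their own compartments in the final pictures, the red roll and adapter look unmoved, and the result of the judging was not reported (the braid spool's numeric check picked up the tray floor, so its position rests on the pictures).

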